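# Load a keyed label spool into a pop-out printer tray

## Task

Open the label printer by pressing its blue latch key so that the hidden tray springs out, then load the orange label spool on the tray's spindle: turn the spool on the shaft until its keyway drops over the key and it sits fully home on the tray floor. Do not force it, let go of it, leave the tray open and leave the other things on the desk where they are.

Things in the scene. Friction and masses are not known exactly. Their poses are not given: they have to be found in the camera images.
- printer: White label printer fixed to the desk, 95 mm deep (its x), 104 mm wide (its y), 58 mm high. Origin: centre of its underside. Its front, with the grey tray front, faces its -x, which is roughly the world's -y (to the robot's right): its yaw is within 0.25 rad of 1.57. It carries the latch, tray and spindle.
- latch_top (a point): Centre of the top face of the blue round latch key on the printer's top, 24 mm across, standing 8 mm above the printer's top, 66 mm above the desk. Press it straight down: it travels 6 mm against a spring (about 4 N at the bottom), and from about 3.5 mm down it releases the tray. It springs back up when let go.
- tray (a joint): How far the tray has come out of the printer's front, along the printer's -x, in m: 0 shut, 0.080 fully out. It is locked until the latch is pressed; then a spring of 6 to 8 N drives it out in about half a second and holds it against its stop. Fully out, the spindle's axis stands 47 mm before the printer's face.
- tray_seat (a point): Point on the grey tray floor at the foot of the spindle, on its axis, 10 mm above the desk; moves with the tray, axes as the printer's (does not turn with the spindle). The floor is 64 by 90 mm, with side rims 8 mm high and a front panel whose top is 28 mm above the desk, 28 mm before the axis. A brass key stands at the spindle's foot, 6 mm wide, 10 mm high, out to 12.5 mm from the axis.
- spindle_tip (a point): Centre of the top of the steel spindle in the tray, 33 mm above the tray floor; axes as the printer's. Shaft 16 mm in diameter, its top 8 mm tapering to 7 mm. The key at its foot points anywhere within 0.5 rad, either way, of this frame's -x: which way is not reported. The spindle is stiff and turns only at about 0.3 N m.
- spool: Loose upright label spool, about 0.13 kg. Origin: centre of its underside, z up the bore. Orange twelve-sided hub, 35 mm across flats (one pair of flats faces its y axis), 40 mm high; a white paper roll, 52 mm in diameter, covers it from 3 to 21 mm height, so grip the hub above 22 mm. On the shaft with keyway off the key it stops 10 mm above the tray floor.
- keyway (a point): Mouth of the spool's keyway: point on the hub's underside 12 mm from the bore's axis toward the spool's own -x. The bore, 19 mm in diameter, and the keyway, 9.5 mm wide and reaching 14.5 mm from the axis, run through the whole height; a small white mark on the hub's top is beside the keyway. Within about 0.13 rad of the key the keyway lets the spool down to the tray floor.
- correction_bottle: Small correction fluid bottle with black cap, loose, 30 mm in diameter, 64 mm high, standing on the near side of the work; origin at the centre of its underside. A bystander.
- eraser: Blue and white eraser, loose, 21x45x12 mm, lying on the near side of the work; origin at the centre of its underside. A bystander.
- monitor_far: Black monitor fixed on the desk to the left of the work, its screen facing the world's -y. The panel, 620 mm long, runs nearly along the world's x from x = 0.01 to 0.63 m, between y = 0.14 and 0.19 m; its top is 0.457 m above the desk, its lower edge 0.08 m. The arm may start on its far side: lift over it. Origin: centre of its foot.

How it is judged:
By the outcome, as a careful person would: the job done as asked, in the order asked, and still so for the second after the job is handed in, with the robot touching nothing.
It also fails if it takes over 51 s, if anything falls off the work surface, if the arm or the gripper's body presses on something with over 40 N, if the wrist force passes 120 N, or if a joint passes its speed limit or range.

## Robot

A 7-joint arm with a two-finger parallel gripper is mounted at the origin on the work surface; the furniture and walls round the work are solid. World frame = base frame: x ahead of the robot, y to its left, z up, the work surface at z = 0. Lengths are in m, angles in rad, forces in N, time in s.
With the tool pointing down it reaches from about 0.4 to 0.875 m from the base axis. Payload 19.3 kg.
Tool frame: the origin (TCP) lies at the very end of the fingers, on their centre line; the grasp point (between the pads) lies 19 mm behind it; z points along the fingers, y is the line along which they close (so a half turn about z gives the same grasp; the last joint's range is limited). The gripper opens to 85 mm and grips with 20 to 120 N. Pads are 22 mm wide; open, the fingers measure 114 mm over their backs; the gripper's body (76 mm by 85 mm) begins 54 mm behind the grasp point. The pads swing forward as they close: fully open they stand 13 mm farther back than shut.
Start: joints at [1.251, 0.521, -0.036, 1.599, 0.021, 1.021, -0.113], TCP at [0.154, -0.606, 0.231] pointing down, gripper open.
Joint ranges: [-2.91, 2.91], [-0.3, 2.13], [-1.5, 1.42], [0.17, 2.43], [-1.26, 4.41], [0.16, 1.93], [-2.52, 2.52]. Speed limits (rad/s): [1.89, 1.89, 2.39, 2.39, 3.01, 3.01, 3.01].

## Interface

Orientations are given as [roll, pitch, yaw] about the fixed x, y, z axes, in that order (R = Rz(yaw) Ry(pitch) Rx(roll)).
In Python, from workcell import bot gives the robot as it stands.
- The arm moves only by the shell command python3 -m crank 'ROWS' [FORCE]. ROWS is a JSON object of lists of equal length, an entry for each row: "travel": the shift along the world's x, y, z in cm, a list of three; "turn": the turn, a rotation vector about the world's x, y, z in degrees, a list of three; "gripper": the closure, from 0 (fully open) to 1 (shut). A call has exactly 5 rows; each row is the pose to reach, as a shift and turn from the pose commanded when the call began; what a row does not reach only later rows make up. A row lasts 1/10 s, in which the tool goes at most 50 mm and 8.59 degrees, less where a joint would pass 70% of its speed; a pose out of reach is approached as far as the arm can. A call with a gripper value outside its range is refused whole. The fingers move at their own pace and stop on an object; FORCE is the grip in N (left out, the last holds). Time passes only in rows, so rows that repeat a pose let the fingers close, or fill a call up. It gives the time, the measured TCP pose, the force, the opening and the grip force at its end, in the units of the state.
- bot.observe(): the state, without advancing time (a new reading comes with each control period).
- bot.grab_frame(name): name is "scene" or "top" or "wrist"; returns a dict with "pixels" (420x560x3 uint8, red, green, blue), "fx", "fy", "cx", "cy" (pixels), "extrinsics" (4x4, takes a point from world to camera coordinates). Camera axes: x right, y down, z forward; pixel columns grow to the right and rows downward; lengths in m; the calibration is good to about 2 mm. A picture is of the moment at which its call begins. There is no depth.
- bot.job_done(): hands the job in; it is judged then, once.
The state is a dict: "clock": time; "qpos": joint angles; "qd": joint speeds; "joint_efforts": joint torques, N m; "position": TCP position; "tool_rot": TCP orientation; "force": force on the tool from outside, world axes, zero at the start; "moment": the same for the moment, N m; "grip_width": finger opening in m; "finger_force": force on a finger pad.
Only numpy, scipy, OpenCV 4.12 (cv2) and the standard library are available. Lean on these libraries where they do the work, as an engineer would, in place of code of your own. Each camera call takes 0.05 s, during which the arm holds its last target. There are 200 camera calls.

## Working session

There is one attempt and no reset: what is moved stays moved. The work goes in short steps, Python scripts to look and compute and a shell command to move; the robot and the scene stay as the last step left them, time stands still between calls to the robot, and variables do not carry over. Pictures are saved under pics/ and viewed, at most 10 in all, crops included, and the job is handed in when it is done.

```bash
mkdir -p pics; ls
python3 - <<'E'
from workcell import bot
import cv2,numpy as np
s=bot.observe(); print({k:np.round(v,3).tolist() for k,v in s.items()})
np.set_printoptions(precision=4,suppress=True)
ims=[]
for n in ["scene","top"]:
    f=bot.grab_frame(n); cv2.imwrite(f"pics/{n}0.png",f["pixels"][...,::-1]); print(n,f["fx"],f["fy"],f["cx"],f["cy"],f["extrinsics"])
E
```

```text
pics
{'clock': 0.0, 'qpos': [1.251, 0.522, -0.036, 1.6, 0.021, 1.021, -0.113], 'qd': [0.001, -0.0, 0.001, -0.001, 0.001, -0.0, 0.001], 'joint_efforts': [0.001, -92.712, 1.981, -36.994, 0.018, 0.008, -0.0], 'position': [0.154, -0.605, 0.231], 'tool_rot': [-3.141, 0.0, 0.25], 'force': [-0.545, -0.214, -0.383], 'moment': [-0.047, -0.017, 0.014], 'finger_force': 0.0, 'grip_width': 0.085}
scene 401.99560495714184 401.99560495714184 276.84728706585594 208.0569294240473 [[ 0.6976 -0.7165  0.0092 -0.3132]
 [-0.3396 -0.3419 -0.8762  0.1973]
 [ 0.6309  0.6081 -0.4818  0.6201]
 [ 0.      0.      0.      1.    ]]
top 424.63676034217514 424.63676034217514 285.6783770445983 207.9337472098505 [[ 0.0188 -0.9998  0.0105 -0.0106]
 [-0.9978 -0.0195 -0.0637  0.4407]
 [ 0.0638 -0.0093 -0.9979  0.895 ]
 [ 0.      0.      0.      1.    ]]
```

View pics/scene0.png

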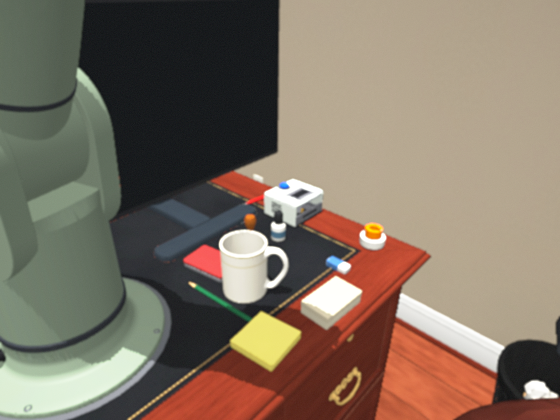

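View pics/top0.png

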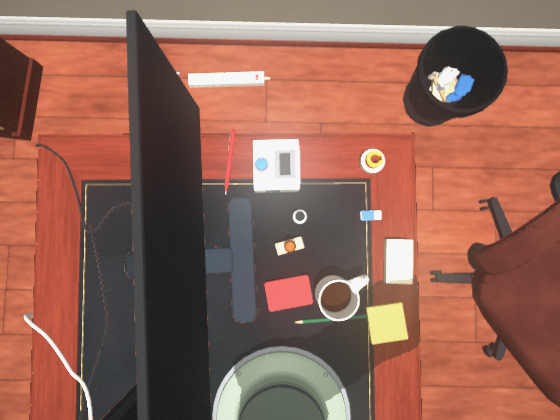

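The scene shows the printer (about 294,200) with the blue key at (284,186), the spool at (373,236), the bottle at (278,228) and the eraser at (338,265). In the top view, the key is at (261,164), the spool at (372,160), the bottle at (300,216) and the eraser at (371,215).

```bash
cat > h.py <<'E'
import cv2,numpy as np
from workcell import bot
np.set_printoptions(precision=4,suppress=True)
def ray(f,uv):
    E=f["extrinsics"];R,t=E[:3,:3],E[:3,3]
    uv=np.atleast_2d(np.asarray(uv,float))
    d=np.c_[(uv[:,0]-f["cx"])/f["fx"],(uv[:,1]-f["cy"])/f["fy"],np.ones(len(uv))]@R
    return -R.T@t,d
def onz(f,uv,z):
    c,d=ray(f,uv); return c+d*((z-c[2])/d[:,2])[:,None]
def blobs(f,lo,hi,amin=20):
    m=cv2.inRange(cv2.cvtColor(f["pixels"],cv2.COLOR_RGB2HSV),np.array(lo),np.array(hi))
    n,l,st,c=cv2.connectedComponentsWithStats(m)
    return [(c[i],st[i],(l==i).astype(np.uint8)) for i in range(1,n) if st[i,4]>=amin]
def tri(fs,uvs):
    A=np.zeros((3,3));b=np.zeros(3)
    for f,uv in zip(fs,uvs):
        c,d=ray(f,uv);d=d[0]/np.linalg.norm(d);P=np.eye(3)-np.outer(d,d);A+=P;b+=P@c
    return np.linalg.solve(A,b)
E
python3 - <<'E'
from h import *
f=bot.grab_frame("top")
for c,s,m in blobs(f,[95,120,80],[115,255,255]): print("blue",c,s,onz(f,c,.066))
for c,s,m in blobs(f,[8,140,120],[28,255,255]): print("orange",c,s,onz(f,c,.04))
for c,s,m in blobs(f,[0,0,150],[179,60,255],60):
    ct=max(cv2.findContours(m,0,2)[0],key=cv2.contourArea); print("white",c,s)
    if s[0]>230 and s[0]<320 and s[1]>120 and s[1]<180:
        p=onz(f,ct[:,0],.058)[:,:2]; r=cv2.minAreaRect(p.astype(np.float32)); print(r)
    if abs(c[0]-372)<15 and abs(c[1]-160)<15: print("roll",onz(f,cv2.minEnclosingCircle(ct)[0],.021))
E
```

```text
blue [461.4025  87.5525] [447  74  28  28 400] [[ 0.6936 -0.3597  0.066 ]]
orange [55.9094 53.7129] [ 37  41  48  29 519] [[0.7567 0.4905 0.04  ]]
orange [88.     49.5161] [82 47 11  7 31] [[0.7674 0.4234 0.04  ]]
orange [191.619   49.6825] [185  46  16   9  63] [[0.7722 0.2043 0.04  ]]
orange [357.4848  50.3636] [351  49  14   5  33] [[ 0.7791 -0.1488  0.04  ]]
orange [376.4     57.0286] [373  49   8  14  35] [[ 0.7654 -0.1893  0.04  ]]
orange [409.8     53.3143] [403  51  15   5  35] [[ 0.7752 -0.2607  0.04  ]]
orange [187.5714  62.4732] [179  55  17  18 112] [[0.7442 0.212  0.04  ]]
orange [281.45  59.45] [277  54   9  12  20] [[0.7554 0.013  0.04  ]]
orange [352.0256  60.5385] [344  55  20  10  78] [[ 0.7565 -0.1373  0.04  ]]
orange [552.8824  59.0196] [545  54  15   9  51] [[ 0.7699 -0.5681  0.04  ]]
orange [318.4853  61.5   ] [310  57  18  10  68] [[ 0.7528 -0.0658  0.04  ]]
orange [387.7368  58.8158] [384  56   9   7  38] [[ 0.7621 -0.2135  0.04  ]]
orange [300.25   61.125] [292  58  18   7  48] [[ 0.7527 -0.027   0.04  ]]
orange [335.0357  60.6786] [331  58   9   6  28] [[ 0.
[... 5201 characters left out ...]
34 547]
white [226.266   78.8313] [ 188   71   82   16 1049]
white [276.9504 165.4292] [ 253  139   62   54 2381]
((0.5262671709060669, 0.005687206983566284), (0.10917255282402039, 0.12495233863592148), 2.9389538764953613)
white [370.6393 161.9344] [360 149  25  24 244]
roll [[ 0.5458 -0.1853  0.021 ]]
white [299.2523 216.3458] [293 209  14  15 107]
white [377.3636 214.5455] [374 210   8  10  77]
white [298.4835 242.9341] [294 237  10  13  91]
white [398.2444 260.8786] [ 384  239   29   45 1244]
white [279.949 248.051] [275 242  11  13  98]
white [342.2887 295.6414] [ 315  275   55   47 1015]
white [ 63.6474 363.8396] [ 24 314  69 106 536]
white [278.5883 384.3296] [ 212  353  139   67 3959]
```

Run:
```python
from h import *
f=bot.grab_frame("top"); g=bot.grab_frame("scene")
h=cv2.cvtColor(f["pixels"],cv2.COLOR_RGB2HSV); print(h[164,261],h[160,368],h[160,378],h[152,372])
print(cv2.cvtColor(g["pixels"],cv2.COLOR_RGB2HSV)[186,284])
A=[b for b in blobs(f,[88,100,80],[125,255,255],10) if 245<b[0][0]<310 and 130<b[0][1]<200]
B=[b for b in blobs(g,[88,100,80],[125,255,255],10) if 270<b[0][0]<310 and 170<b[0][1]<200]
for a in A: print(a[0],a[1],onz(f,a[0],.065))
for a in B: print(a[0],a[1],onz(g,a[0],.064))
c=np.hstack([cv2.resize(f["pixels"][130:200,240:310],(400,400),interpolation=2),cv2.resize(f["pixels"][135:185,345:395],(400,400),interpolation=2)])
cv2.imwrite("pics/c1.png",c[...,::-1])
```

```text
[ 98  88 247] [ 29 129 247] [ 11 165 173] [ 28 131 247]
[105 212 255]
[283.4167 185.2917] [279 182  10   7  48] [[0.5229 0.051  0.064 ]]
```

View pics/c1.png

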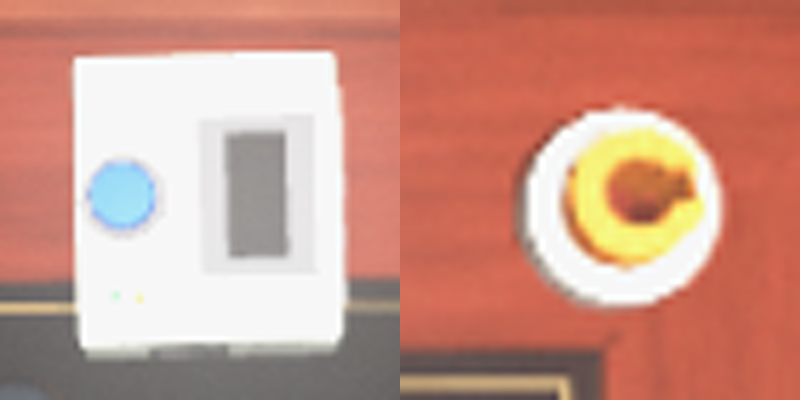

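Left crop: the latch key is centred at crop (122,195) and the printer's top has corners (75,58), (333,53), (343,345) and (80,348). Right crop: the spool's bore is at (638,195), with the keyway pointing right (world -y) and slightly up, at (685,183).

Run:
```python
from h import *
f=bot.grab_frame("top"); g=bot.grab_frame("scene")
s=70/400; L=np.array([122,195])*s+[240,130]
C=onz(f,np.array([[75,58],[333,53],[343,345],[80,348]])*s+[240,130],.058)
print("latch",onz(f,L,.066),tri([f,g],[L,[283.4,185.3]])); print(C,C.mean(0))
for a,b in [(0,1),(3,2),(3,0),(2,1)]:
    d=C[b]-C[a];print(np.linalg.norm(d),np.degrees(np.arctan2(d[1],d[0])))
s=50/400;o=np.array([345,135])
S=onz(f,(np.array([[638-400,195],[685-400,183],[636-400,199]]))*s+o,.04);print("spool",S, np.degrees(np.arctan2(*(S[1]-S[0])[1::-1])))
print("roll",onz(f,np.array([[621-400,208]])*s+o,.021))
```

```text
latch [[0.5257 0.0494 0.066 ]] [0.5249 0.0507 0.0636]
[[ 0.5764  0.0678  0.058 ]
 [ 0.5802 -0.025   0.058 ]
 [ 0.4745 -0.0304  0.058 ]
 [ 0.4716  0.0636  0.058 ]] [0.5257 0.019  0.058 ]
0.09291044305302774 -87.66026755235366
0.09397711537348967 -88.20122069147385
0.10486939264551887 2.3333748869620523
0.10576187633828116 2.909031287307729
spool [[ 0.545  -0.187   0.04  ]
 [ 0.5484 -0.1993  0.04  ]
 [ 0.5439 -0.1865  0.04  ]] -74.4469510196512
roll [[ 0.5449 -0.1866  0.021 ]]
```

```bash
python3 -m crank '{"travel":[[3.3,3.5,0],[6.5,7,0],[9.8,10.5,0],[13,14,0],[16.3,17.4,0]],"turn":[[0,0,7.6],[0,0,15.2],[0,0,22.8],[0,0,30.4],[0,0,38]],"gripper":[0.2,0.4,0.6,0.8,1]}' 30
python3 -m crank '{"travel":[[3.3,3.5,0],[6.5,7,0],[9.8,10.5,0],[13,14,0],[16.3,17.4,0]],"turn":[[0,0,7.6],[0,0,15.2],[0,0,22.8],[0,0,30.4],[0,0,38]],"gripper":[1,1,1,1,1]}'
python3 -m crank '{"travel":[[3.3,3.5,0],[5.5,6,0],[6.5,7,0],[6.5,7,0],[6.5,7,0]],"turn":[[0,0,7.6],[0,0,15.2],[0,0,15.2],[0,0,15.2],[0,0,15.2]],"gripper":[1,1,1,1,1]}'
python3 - <<'E'
from h import *
f=bot.grab_frame("wrist"); cv2.imwrite("pics/w1.png",f["pixels"][...,::-1]); print(f["fx"],f["extrinsics"]); print(bot.observe()["qpos"])
E
```

```text
clock: 0.85
position: [0.3184, -0.4301, 0.2315]
tool_rot: [3.141, 0.0, 0.918]
force: [0.9, -0.6, 0.2]
grip_width: 0.0121
finger_force: 0.0
clock: 1.35
position: [0.4815, -0.2561, 0.2316]
tool_rot: [3.141, 0.0, 1.581]
force: [0.5, -1.3, 0.3]
grip_width: 0.0001
finger_force: 0.0
clock: 1.85
position: [0.5448, -0.1886, 0.2311]
tool_rot: [-3.141, 0.0, 1.839]
force: [-0.9, -0.1, 0.8]
grip_width: 0.0003
finger_force: 0.0
349.4578754674312 [[ 0.9641  0.2655 -0.0015 -0.4748]
 [ 0.2535 -0.9187  0.3028 -0.35  ]
 [ 0.079  -0.2923 -0.953   0.2817]
 [ 0.      0.      0.      1.    ]]
[ 0.6087  0.4873 -0.5301  1.7115  0.2825  1.02    0.2477]
```

View pics/w1.png

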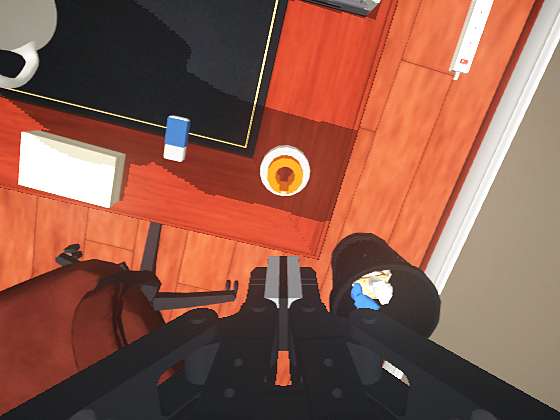

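The wrist view shows the spool at (286,172), its keyway slot pointing straight down the image. The eraser is at (177,138).

```bash
cat >> h.py <<'E'
def spool(f,near,z=.04,r=45,save=None):
    # hub: saturated bright yellow/orange; centre of hull, hole = hull minus orange
    h=cv2.cvtColor(f["pixels"],cv2.COLOR_RGB2HSV)
    m=cv2.inRange(h,np.array([10,120,190]),np.array([35,255,255])); k=np.zeros_like(m); cv2.circle(k,near,r,255,-1); m&=k
    n,l,st,c=cv2.connectedComponentsWithStats(m); i=1+np.argmax(st[1:,4]); m=(l==i).astype(np.uint8)
    ct=np.vstack(cv2.findContours(m,0,1)[0]); hull=cv2.convexHull(ct); e=cv2.fitEllipse(hull)
    if save: x,y=near; cv2.imwrite(save,cv2.resize(f["pixels"][y-r:y+r,x-r:x+r],(450,450),interpolation=2)[...,::-1])
    return m,hull,e
E
python3 - <<'E'
from h import *
f=bot.grab_frame("wrist")
m,hull,e=spool(f,(286,172),r=28,save="pics/c2.png"); print(e,onz(f,e[0],.04),m.sum())
h=cv2.cvtColor(f["pixels"],cv2.COLOR_RGB2HSV)
print(h[160:196:2,286].tolist())
E
```

```text
((284.7966613769531, 173.81253051757812), (35.69789123535156, 38.988189697265625), 179.19863891601562) [[ 0.5447 -0.1833  0.04  ]] 912
[[20, 208, 255], [20, 211, 255], [20, 207, 255], [14, 204, 255], [5, 178, 146], [5, 180, 147], [6, 179, 141], [5, 180, 140], [4, 177, 141], [5, 176, 145], [4, 179, 141], [12, 217, 221], [12, 215, 218], [12, 216, 217], [12, 215, 216], [13, 228, 239], [20, 210, 255], [0, 0, 255]]
```

View pics/c2.png

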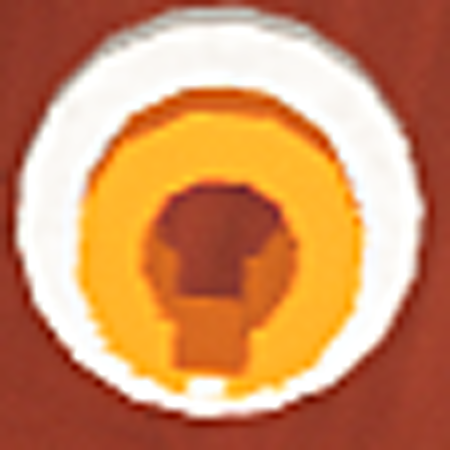

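Zoomed: the hub's top face is centred near crop (221,254), the bore at (221,250), the keyway's outer edge at (209,370) and the white mark at (207,387).

Run:
```python
from h import *
f=bot.grab_frame("wrist")
P=onz(f,np.array([[221,254],[221,256],[209,370],[207,387]])*56/450+[258,144],.04);print(P)
for q in P[2:]: print(np.linalg.norm(q-P[0]),np.degrees(np.arctan2(*(q-P[0])[1::-1])))
```

```text
[[ 0.5458 -0.1849  0.04  ]
 [ 0.5459 -0.1852  0.04  ]
 [ 0.5483 -0.1993  0.04  ]
 [ 0.5486 -0.2015  0.04  ]]
0.014625561613817954 -80.28542423986883
0.016803815550695326 -80.38628467008081
```

```bash
python3 -m crank '{"travel":[[-0.5,4.8,0],[-0.9,9.5,-1],[-1.3,14.3,-4],[-1.7,19.1,-8],[-2,23.8,-11.5]],"turn":[[0,0,0],[0,0,0],[0,0,0],[0,0,0],[0,0,0]],"gripper":[1,1,1,1,1]}'
python3 -m crank '{"travel":[[0,0,-2],[0,0,-3.8],[0,0,-4.8],[0,0,-5.3],[0,0,-5.5]],"turn":[[0,0,0],[0,0,0],[0,0,0],[0,0,0],[0,0,0]],"gripper":[1,1,1,1,1]}'
python3 - <<'E'
from h import *
print(bot.observe()["position"],bot.observe()["force"])
f=bot.grab_frame("scene"); cv2.imwrite("pics/s2.png",f["pixels"][...,::-1])
E
```

```text
clock: 2.5
position: [0.5266, 0.0283, 0.1325]
tool_rot: [3.141, 0.001, 1.839]
force: [1.7, -0.0, -0.7]
grip_width: 0.0002
finger_force: 0.0
clock: 3.0
position: [0.5271, 0.0276, 0.0783]
tool_rot: [3.142, 0.0, 1.84]
force: [0.1, -0.1, -0.5]
grip_width: -0.0003
finger_force: 0.0
[0.5271 0.0276 0.0783] [ 0.1038 -0.0946 -0.5482]
```

```bash
python3 -m crank '{"travel":[[-0.2,2.2,0],[-0.2,2.2,-0.8],[-0.2,2.2,-1.3],[-0.2,2.2,-1.7],[-0.2,2.2,-1.7]],"turn":[[0,0,0],[0,0,0],[0,0,0],[0,0,0],[0,0,0]],"gripper":[1,1,1,1,1]}'
python3 -m crank '{"travel":[[0,0,0],[0,0,0],[0,0,1.5],[0,-2,5],[0,-6,8]],"turn":[[0,0,0],[0,0,0],[0,0,0],[0,0,0],[0,0,0]],"gripper":[1,1,1,1,1]}'
python3 - <<'E'
from h import *
f=bot.grab_frame("top"); cv2.imwrite("pics/t2.png",cv2.resize(f["pixels"][120:240,230:400],None,fx=4.5,fy=4.5,interpolation=2)[...,::-1])
E
```

```text
clock: 3.55
position: [0.5252, 0.0499, 0.061]
tool_rot: [3.141, -0.0, 1.841]
force: [1.7, 1.3, 3.6]
grip_width: -0.0003
finger_force: 1.7
clock: 4.05
position: [0.5248, -0.0078, 0.1433]
tool_rot: [3.141, -0.001, 1.846]
force: [1.7, -1.4, 0.6]
grip_width: 0.0001
finger_force: 0.0
```

```bash
python3 -m crank '{"travel":[[0,-4,1.5],[0.5,-8,3],[1,-11,4.5],[1,-11.8,5],[1,-11.8,5]],"turn":[[0,0,-2.5],[0,0,-5],[0,0,-5],[0,0,-5],[0,0,-5]],"gripper":[0.8,0.6,0.4,0.25,0.25]}'
python3 - <<'E'
from h import *
f=bot.grab_frame("wrist"); I=f["pixels"][:260,140:440].copy(); cv2.imwrite("pics/w3.png",cv2.resize(I,(690,598),interpolation=2)[...,::-1])
c,_=ray(f,[280,200]);print(c)
E
```

```text
clock: 4.6
position: [0.5349, -0.1291, 0.1923]
tool_rot: [3.141, 0.001, 1.752]
force: [-0.3, 0.6, 0.2]
grip_width: 0.0639
finger_force: 0.0
[ 0.5206 -0.0521  0.3349]
```

View pics/w3.png

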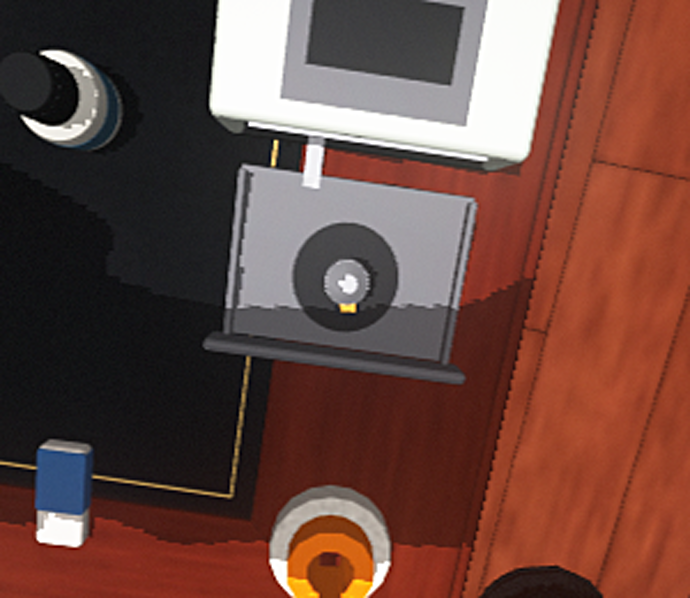

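The tray is open. The spindle tip is at (347,284), the dark base disk at (345,277) and the brass key at (347,309), which points roughly along the tray's -x. The spool is at (331,560).

Run:
```python
from h import *
f=bot.grab_frame("wrist"); s=1/2.3
p=lambda x,y:(np.array([[x,y]])*s+[140,0])
b=[q for q in blobs(f,[18,120,150],[35,255,255],8) if abs(q[0][0]-291)<15 and abs(q[0][1]-134)<12]
for q in b: print("key",q[0],q[1],onz(f,q[0],.020))
tip=onz(f,p(347,284),.043); disk=onz(f,p(345.5,277),.010); print(tip,disk)
P=onz(f,p(347,313),.020); 
for a in (tip,disk):
  for k in [onz(f,q[0],.020) for q in b]+[P]:
    d=(k-a)[0]; print(np.hypot(*d[:2]),np.degrees(np.arctan2(d[1],d[0])))
# tray edges: rim tops 18mm
E1=onz(f,np.vstack([p(242,166),p(228,338),p(475,203),p(447,362)]),.018); print(E1)
for i,j in((0,1),(2,3)): d=E1[j]-E1[i];print(np.degrees(np.arctan2(d[1],d[0])))
```

```text
key [290.5 136. ] [288 135   6   3  18] [[ 0.5331 -0.0831  0.02  ]]
[[ 0.5306 -0.0708  0.043 ]] [[ 0.5307 -0.0705  0.01  ]]
0.012544118297671655 -78.33776971897404
0.012630899837462106 -76.85591970799283
0.012771514994562283 -78.87246028037494
0.012855190273686475 -77.41309892014408
[[ 0.4855 -0.038   0.018 ]
 [ 0.4896 -0.1013  0.018 ]
 [ 0.5728 -0.0349  0.018 ]
 [ 0.576  -0.0948  0.018 ]]
-86.30445681456148
-86.93235892661268
```

```bash
python3 -m crank '{"travel":[[0.5,-3,0],[1,-5.7,-3],[1,-5.7,-7],[1,-5.7,-10],[1,-5.7,-10]],"turn":[[0,0,0],[0,0,0],[0,0,0],[0,0,0],[0,0,0]],"gripper":[0.25,0.25,0.25,0.25,0.25]}'
python3 - <<'E'
from h import *
f=bot.grab_frame("top"); g=bot.grab_frame("scene"); w=bot.grab_frame("wrist")
uv=lambda f,P:(lambda c:[f["fx"]*c[0]/c[2]+f["cx"],f["fy"]*c[1]/c[2]+f["cy"]])((f["extrinsics"]@np.r_[P,1])[:3])
t=[int(v) for v in uv(f,[.530,-.072,.03])]; q=[int(v) for v in uv(g,[.530,-.072,.03])]; r=[int(v) for v in uv(w,[.5455,-.186,.04])]
print(t,q,r)
cr=lambda f,c,n=26:cv2.resize(f["pixels"][max(0,c[1]-n):c[1]+n,c[0]-n:c[0]+n],(390,390),interpolation=2)
c=np.hstack([cr(f,t),cr(g,q)])
cv2.imwrite("pics/c4.png",c[...,::-1]); cv2.imwrite("pics/w4.png",w["pixels"][...,::-1])
E
```

```text
clock: 5.2
position: [0.5428, -0.1826, 0.0876]
tool_rot: [-3.136, -0.004, 1.757]
force: [-0.1, 0.6, -0.8]
grip_width: 0.0641
finger_force: 0.0
[319, 166] [325, 215] [282, 237]
```

View pics/c4.png

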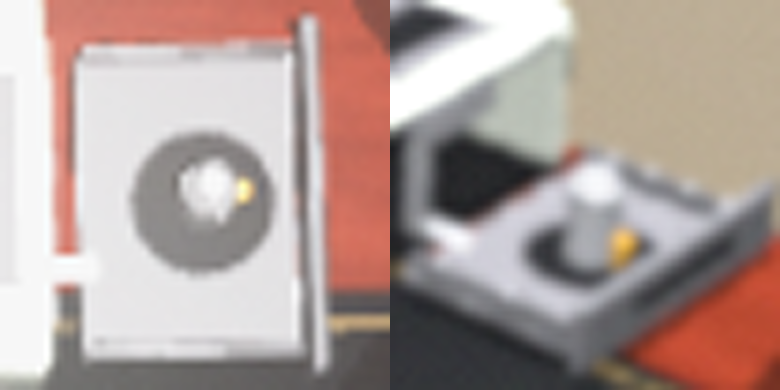

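Top crop: disk centre (202,201), shaft tip about (204,187), key (244,190). Scene crop: shaft tip about (595,177), key top about (625,240).

Run:
```python
from h import *
f=bot.grab_frame("top"); g=bot.grab_frame("scene")
a=lambda x,y:np.array([x,y])/7.5-.0+[293,140]
b=lambda x,y:np.array([x-390,y])/7.5+[299,189]
D=onz(f,a(202,201),.010);K=onz(f,a(244,190),.020);T=onz(f,a(204,187),.043);Ts=onz(g,b(595,177),.043);Ks=onz(g,b(625,240),.020)
print(D,T,Ts,"tri",tri([f,g],[a(204,187),b(595,177)]),"key",K,Ks)
for k,c in((K,D),(Ks,Ts)): d=(k-c)[0];print(np.hypot(*d[:2]),np.degrees(np.arctan2(d[1],d[0])))
```

```text
[[ 0.5318 -0.0747  0.01  ]] [[ 0.5303 -0.0722  0.043 ]] [[ 0.5214 -0.0801  0.043 ]] tri [ 0.5315 -0.0729  0.0361] key [[ 0.5336 -0.0858  0.02  ]] [[ 0.531  -0.0858  0.02  ]]
0.011217705123506456 -80.87050622277336
0.011182891409627424 -30.5086953004797
```

View pics/w4.png

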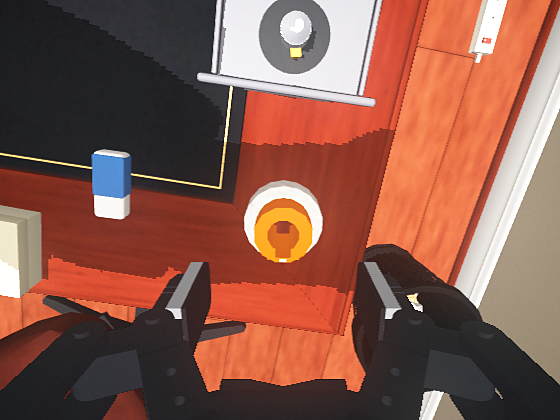

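Spool hub top at (284,235) between the open fingers, as predicted; the tray is at the top with the key at (296,52).

```bash
python3 -c "
from workcell import bot
s=bot.observe();print(s['clock'],s['position'],s['tool_rot'])"
python3 -m crank '{"travel":[[0,0,0],[0,0,0],[0,0,-1],[0,0,-1],[0,0,-1]],"turn":[[0,0,0],[0,0,0],[0,0,0],[0,0,0],[0,0,0]],"gripper":[0.25,0.25,0.25,0.25,0.25]}'
```

```text
5.45 [ 0.54590465 -0.18447423  0.09290708] [3.13966280e+00 9.92561511e-04 1.75490399e+00]
clock: 5.95
position: [0.5448, -0.1847, 0.0808]
tool_rot: [-3.141, -0.0, 1.754]
force: [-0.2, 0.4, -0.0]
grip_width: 0.0638
finger_force: 0.0
```

```bash
python3 -m crank '{"travel":[[0,-0.1,-2.5],[0,-0.1,-4.5],[0,-0.1,-5.7],[0,-0.1,-5.7],[0,-0.1,-5.7]],"turn":[[0,0,0],[0,0,0],[0,0,0],[0,0,0],[0,0,0]],"gripper":[0.25,0.25,0.25,0.25,0.4]}' 30
python3 -m crank '{"travel":[[0,0,0],[0,0,0],[0,0,0],[0,0,0],[0,0,0]],"turn":[[0,0,0],[0,0,0],[0,0,0],[0,0,0],[0,0,0]],"gripper":[0.6,0.8,1,1,1]}'
python3 -m crank '{"travel":[[0,0,1],[0,0,3],[0,0,5],[0,0,5],[0,0,5]],"turn":[[0,0,0],[0,0,0],[0,0,0],[0,0,0],[0,0,0]],"gripper":[1,1,1,1,1]}'
python3 - <<'E'
from h import *
w=bot.grab_frame("wrist"); cv2.imwrite("pics/w5.png",cv2.resize(w["pixels"][180:340,180:390],(788,600),interpolation=2)[...,::-1]); s=bot.observe(); print(s["position"],s["tool_rot"],s["force"],s["grip_width"])
E
```

```text
clock: 6.45
position: [0.5453, -0.1857, 0.0246]
tool_rot: [3.141, -0.0, 1.754]
force: [-0.4, -0.1, 0.7]
grip_width: 0.0518
finger_force: 0.0
clock: 6.95
position: [0.5455, -0.186, 0.0253]
tool_rot: [3.14, 0.001, 1.754]
force: [-0.6, 0.2, 5.3]
grip_width: 0.0337
finger_force: 29.6
clock: 7.45
position: [0.5451, -0.1861, 0.0749]
tool_rot: [3.141, 0.001, 1.754]
force: [0.4, -0.6, -1.4]
grip_width: 0.0341
finger_force: 30.5
[ 0.5448 -0.186   0.0742] [-3.1416  0.0002  1.754 ] [-0.3637  0.4791 -0.9146] 0.03400149981176921
```

View pics/w5.png

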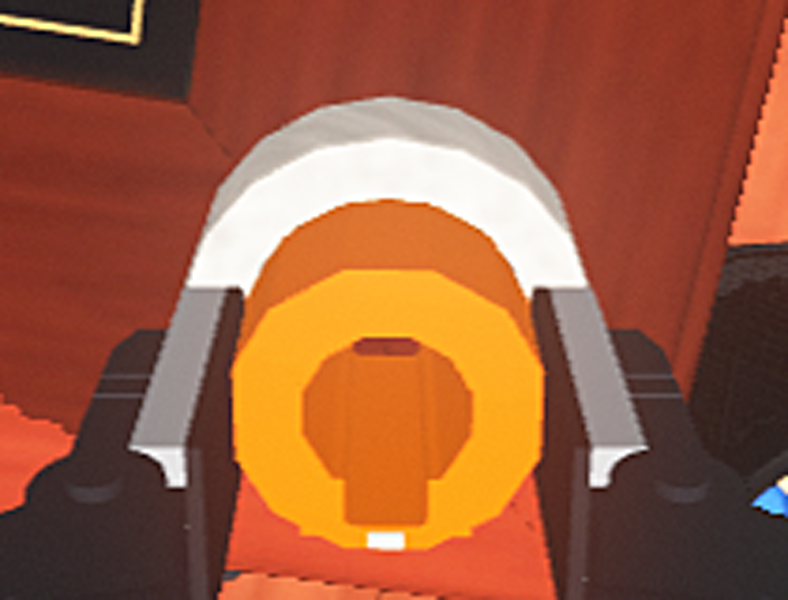

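The spool is held squarely: hub top centre about crop (388,408), keyway and white mark straight along the tool at (386,540).

Run:
```python
from h import *
w=bot.grab_frame("wrist"); s=bot.observe()
P=onz(w,np.array([[388,407],[386,540],[388,268],[388,549]])/3.75+[180,180],s["position"][2]-.0253+.04); print(P,P[2:].mean(0),s["position"])
```

```text
[[ 0.5447 -0.1843  0.0885]
 [ 0.5476 -0.2014  0.0885]
 [ 0.5416 -0.1677  0.0885]
 [ 0.5481 -0.2025  0.0885]] [ 0.5448 -0.1851  0.0885] [ 0.5446 -0.1859  0.0738]
```

```bash
python3 -m crank '{"travel":[[0,1,1.5],[-0.4,4.5,1.5],[-0.9,8,1.5],[-1.3,10.5,1.5],[-1.4,11.4,1.5]],"turn":[[0,0,0],[0,0,0],[0,0,0],[0,0,0],[0,0,0]],"gripper":[1,1,1,1,1]}'
python3 -m crank '{"travel":[[0,0,0],[0,0,0],[0,0,-1],[0,0,-1.7],[0,0,-1.7]],"turn":[[0,0,0],[0,0,0],[0,0,0],[0,0,0],[0,0,0]],"gripper":[1,1,1,1,1]}'
python3 - <<'E'
from h import *
g=bot.grab_frame("scene");w=bot.grab_frame("wrist");s=bot.observe();print(s["position"],s["force"],s["tool_rot"])
a=cv2.resize(g["pixels"][180:250,290:370],(400,350),interpolation=2);b=cv2.resize(w["pixels"][190:345,190:380],(400,350),interpolation=2)
cv2.imwrite("pics/c6.png",np.hstack([a,b])[...,::-1])
E
```

```text
clock: 8.05
position: [0.5307, -0.0681, 0.0899]
tool_rot: [3.141, -0.001, 1.758]
force: [0.1, 0.0, -0.5]
grip_width: 0.0337
finger_force: 30.5
clock: 8.55
position: [0.5302, -0.0724, 0.0708]
tool_rot: [-3.14, -0.001, 1.753]
force: [-0.1, -0.2, -0.7]
grip_width: 0.0344
finger_force: 30.5
[ 0.5308 -0.0721  0.0718] [ 0.6402 -0.7091 -0.8062] [-3.1408 -0.0003  1.7538]
```

View pics/c6.png

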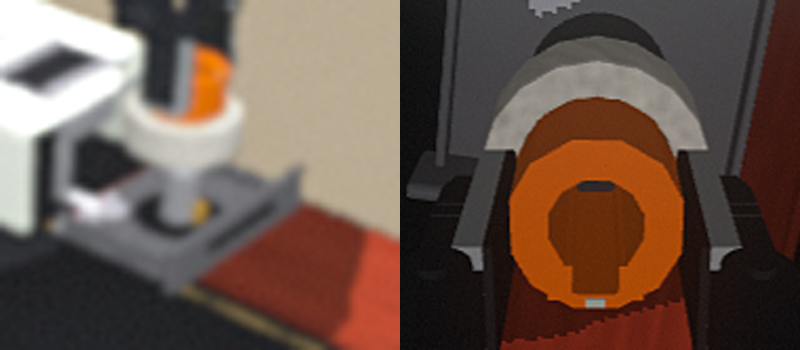

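The spool hangs right above the spindle, with the keyway toward the key. I'll lower it while watching the force.

```bash
python3 -m crank '{"travel":[[0,0,-0.3],[0,0,-0.6],[0,0,-0.9],[0,0,-1.2],[0,0,-1.2]],"turn":[[0,0,0],[0,0,0],[0,0,0],[0,0,0],[0,0,0]],"gripper":[1,1,1,1,1]}'
```

```text
clock: 9.15
position: [0.5308, -0.0718, 0.0598]
tool_rot: [-3.141, -0.0, 1.754]
force: [-0.2, -0.5, -0.9]
grip_width: 0.0338
finger_force: 30.5
```

```bash
python3 -m crank '{"travel":[[0,0,-0.3],[0,0,-0.6],[0,0,-0.9],[0,0,-1.0],[0,0,-1.0]],"turn":[[0,0,0],[0,0,0],[0,0,0],[0,0,0],[0,0,0]],"gripper":[1,1,1,1,1]}'
```

```text
clock: 9.65
position: [0.5309, -0.0718, 0.05]
tool_rot: [-3.141, -0.0, 1.754]
force: [0.5, 0.1, -1.0]
grip_width: 0.0341
finger_force: 30.5
```

```bash
python3 -m crank '{"travel":[[0,0,-0.2],[0,0,-0.4],[0,0,-0.6],[0,0,-0.6],[0,0,-0.6]],"turn":[[0,0,0],[0,0,0],[0,0,0],[0,0,0],[0,0,0]],"gripper":[1,1,1,1,1]}'
```

```text
clock: 10.15
position: [0.531, -0.0718, 0.0441]
tool_rot: [-3.142, -0.0, 1.754]
force: [-0.2, -1.7, -1.3]
grip_width: 0.0343
finger_force: 30.5
```

```bash
python3 -m crank '{"travel":[[0,0,-0.1],[0,0,-0.2],[0,0,-0.2],[0,0,-0.2],[0,0,-0.2]],"turn":[[0,0,0],[0,0,0],[0,0,0],[0,0,0],[0,0,0]],"gripper":[1,1,1,1,1]}'; python3 -c "
from workcell import bot
s=bot.observe();print(s['position'],s['force'],s['moment'])"
```

```text
clock: 10.65
position: [0.531, -0.0718, 0.0422]
tool_rot: [-3.142, -0.0, 1.754]
force: [0.1, 0.0, -0.0]
grip_width: 0.034
finger_force: 30.5
[ 0.53100973 -0.07180614  0.04221536] [ 0.12528926  0.03346122 -0.01838442] [ 0.00719984 -0.00440638  0.01385573]
```

```bash
python3 -m crank '{"travel":[[0,0,-0.1],[0,0,-0.2],[0,0,-0.2],[0,0,-0.2],[0,0,-0.2]],"turn":[[0,0,0],[0,0,0],[0,0,0],[0,0,0],[0,0,0]],"gripper":[1,1,1,1,1]}'; python3 -c "
from workcell import bot
s=bot.observe();print(s['position'],s['force'],s['moment'])"
```

```text
clock: 11.15
position: [0.531, -0.0718, 0.0402]
tool_rot: [-3.142, -0.0, 1.754]
force: [-0.2, 0.7, -0.5]
grip_width: 0.034
finger_force: 30.5
[ 0.5310049  -0.07180194  0.04020015] [-0.16993068  0.72620171 -0.53873781] [-0.06791859  0.01657808 -0.0199632 ]
```

```bash
python3 -m crank '{"travel":[[0,0,-0.1],[0,0,-0.2],[0,0,-0.3],[0,0,-0.4],[0,0,-0.4]],"turn":[[0,0,0],[0,0,0],[0,0,0],[0,0,0],[0,0,0]],"gripper":[1,1,1,1,1]}'
python3 -m crank '{"travel":[[0,0,-0.05],[0,0,-0.1],[0,0,-0.1],[0,0,-0.1],[0,0,-0.1]],"turn":[[0,0,0],[0,0,0],[0,0,0],[0,0,0],[0,0,0]],"gripper":[1,1,1,1,1]}'
```

```text
clock: 11.65
position: [0.5309, -0.0718, 0.036]
tool_rot: [-3.141, -0.0, 1.754]
force: [-0.4, -0.4, -1.9]
grip_width: 0.0339
finger_force: 30.5
clock: 12.15
position: [0.531, -0.0718, 0.0353]
tool_rot: [3.142, 0.0, 1.754]
force: [-1.0, -0.7, 1.8]
grip_width: 0.0339
finger_force: 30.8
```

It has met the floor at the expected height with under 3 N. Now I release and back off.

```bash
python3 -m crank '{"travel":[[0,0,0],[0,0,0],[0,0,0],[0,0,0],[0,0,0]],"turn":[[0,0,0],[0,0,0],[0,0,0],[0,0,0],[0,0,0]],"gripper":[0.55,0.5,0.4,0.4,0.4]}' 20
python3 -m crank '{"travel":[[0,0,0.5],[0,0,2],[0,0,4.5],[0,0,8],[0,0,11]],"turn":[[0,0,0],[0,0,0],[0,0,0],[0,0,0],[0,0,0]],"gripper":[0.4,0.4,0.4,0.4,0.4]}'
python3 -m crank '{"travel":[[0,-3,2],[0,-7,4],[0,-10,4],[0,-10,4],[0,-10,4]],"turn":[[0,0,0],[0,0,0],[0,0,0],[0,0,0],[0,0,0]],"gripper":[0.4,0.4,0.4,0.4,0.4]}'
python3 - <<'E'
from h import *
f=bot.grab_frame("top"); g=bot.grab_frame("scene");w=bot.grab_frame("wrist")
uv=lambda f,P:(lambda c:np.array([f["fx"]*c[0]/c[2]+f["cx"],f["fy"]*c[1]/c[2]+f["cy"]]))((f["extrinsics"]@np.r_[P,1])[:3])
for n,F in(("top",f),("scene",g),("wrist",w)):
    p=uv(F,[.531,-.073,.05]); print(n,p,"if 10mm high",uv(F,[.531,-.073,.06]))
    try:
        r=26 if n!="wrist" else 60
        h=cv2.cvtColor(F["pixels"],cv2.COLOR_RGB2HSV); x,y=p.astype(int)
        m=cv2.inRange(h,np.array([8,120,170]),np.array([35,255,255])); k=np.zeros_like(m);cv2.circle(k,(x,y),r,255,-1);m&=k
        k2,l,st,c=cv2.connectedComponentsWithStats(m);i=1+np.argmax(st[1:,4]);print(" orange",st[i])
        # white roll: bottom/top edges
        m=cv2.inRange(h,np.array([0,0,140]),np.array([179,50,255]))&cv2.circle(np.zeros_like(m),(x,y),r,255,-1)
        print(" white",cv2.boundingRect(m))
    except Exception as e: print(e)
ang=np.linspace(0,2*np.pi,60)
for z in(.01,.02):
    for n,F in(("scene",g),("wrist",w)):
        H=np.array([uv(F,[.531+.0178*np.cos(a),-.073+.0178*np.sin(a),z+.04]) for a in ang]);B=np.array([uv(F,[.531+.026*np.cos(a),-.073+.026*np.sin(a),z+q]) for a in ang for q in(.003,.021)])
        print(z,n,"hub",H.min(0),H.max(0),"roll",B.min(0),B.max(0))
cv2.imwrite("pics/fin.png",g["pixels"][...,::-1])
E
```

```text
clock: 12.65
position: [0.531, -0.0718, 0.0352]
tool_rot: [-3.142, -0.0, 1.754]
force: [0.0, -0.1, -0.6]
grip_width: 0.0514
finger_force: 0.0
clock: 13.15
position: [0.531, -0.0716, 0.1478]
tool_rot: [3.141, 0.0, 1.755]
force: [0.0, -1.3, -0.0]
grip_width: 0.0508
finger_force: 0.0
clock: 13.65
position: [0.5308, -0.1721, 0.1861]
tool_rot: [3.141, 0.0, 1.753]
force: [0.3, 1.1, -0.3]
grip_width: 0.051
finger_force: 0.0
top [320.877  164.0706] if 10mm high [321.3322 163.2565]
 orange [316 159  12   7  34]
 white (294, 142, 43, 46)
scene [326.6894 207.1988] if 10mm high [327.0037 203.1998]
 orange [318 203  17  15 206]
 white (301, 182, 51, 50)
wrist [307.2303  70.4004] if 10mm high [308.1533  69.4391]
 orange [ 284   42   47   51 1379]
 white (249, 12, 115, 108)
0.01 scene hub [318.5908 203.3951] [334.8138 211.1422] roll [313.9711 209.0359] [337.8593 227.6878]
0.01 wrist hub [283.3048  44.2645] [331.1832  95.5109] roll [272.9731  36.1265] [338.365  106.0365]
0.02 scene hub [318.8603 199.4452] [335.1735 207.0931] roll [314.2104 205.1863] [338.2322 223.7788]
0.02 wrist hub [283.3168  42.2653] [333.0193  95.5058] roll [272.6173  33.9496] [340.3328 106.3949]
```

The scene view confirms it: the hub's top edge is at row 203. I predicted 203.4 fully home and 199.4 resting on the key.

```bash
python3 -c "
from workcell import bot
print(bot.job_done())"
```

```text
the job is handed in; nothing more can be done
None
```

The job is handed in: I pressed the latch and the tray sprang out. The spool sits fully home over the key and is released, the tray is left open, and the arm never touched the bottle or eraser.

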